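# Count six joint balls on the tipping board

### The arm

A 6-joint arm with a two-finger parallel gripper is mounted at the origin on the work surface. World frame = base frame: x ahead of the robot, y to its left, z up, the work surface at z = 0. Lengths are in mm, angles in rad, forces in N, time in s.
With the tool pointing down it reaches from about 350 to 775 mm from the base axis. Payload 7.3 kg.
Tool frame: the origin (TCP) lies between the finger pads; the fingertips stand 8 mm ahead of it and the grasp point (between the pads) lies 11 mm behind it; y points along the fingers, z is the direction in which the jaws open and shut, and the axes are right-handed (so a half turn about y gives the same grasp; the last joint's range is limited). The gripper opens to 92 mm and grips with 3 to 60 N. Pads are 19 mm wide; open, the fingers measure 130 mm over their backs; the gripper's body (75 mm by 190 mm) begins 47 mm behind the grasp point.
Start: joints at [-1.304, 0.342, 1.524, -0, 1.275, -0.146], TCP at [210.641, -480.91, 234.741] pointing down, gripper open.
Joint ranges: [-2.53, 2.53], [-0.77, 2.02], [0.04, 2.7], [-1, 4.14], [0.28, 2.66], [-3.11, 3.11]. Speed limits (rad/s): [2.57, 2.57, 3.14, 3.14, 3.14, 3.14].

### API

Orientations are given as [roll, pitch, yaw] about the fixed x, y, z axes, in that order (R = Rz(yaw) Ry(pitch) Rx(roll)).
In Python, from plant import bot, vision, job gives the robot as it stands. The module is installed in compiled form; this text tells all that it offers.
- The arm moves only by the tool arm_command, never from a script. Its argument "deltas" is a list of rows, each a list of 4 numbers: the shift along the tool's x, y, z in m, then the turn about the tool's y in degrees. In form: [[x, y, z, twist], ...]. A call has 1 to 5 rows; each row shifts and turns the commanded pose from where the row before left it, along the tool's axes as they then stand; what a row does not reach is not made up. A row lasts 1/10 s, in which the tool goes at most 50 mm and 8.59 degrees, less where a joint would pass 70% of its speed; a pose out of reach is approached as far as the arm can. A call is refused whole if a number of a shift passes 0.05 or a number of a turn 8.59, either way. A call with a gripper value outside its range is refused whole. "claw" is the closure in counts, from 0 (fully open) to 255 (shut), set as the call begins (left out, the last holds). The fingers move at their own pace and stop on an object; the grip force is fixed at half the most. Time passes only in rows, so rows that do not move let the fingers close. It gives the time, the measured TCP pose, the force and the opening at its end, in the units of the state.
- bot.get_obs(): the state, without advancing time (a new reading comes with each control period).
- vision.capture(name): name is "scene" or "top"; returns a dict with "img" (480x640x3 uint8, red, green, blue), "camera_matrix" (3x3 intrinsics, pixels), "world_to_cam" (4x4, takes a point from world to camera coordinates). Camera axes: x right, y down, z forward; pixel columns grow to the right and rows downward; lengths in mm; the calibration is good to about 2 mm. A picture is of the moment at which its call begins. There is no depth.
- job.close_job(): hands the job in, once; it reports no verdict.
Trained networks look in a picture, given as the dict that the camera call returned (one of the last four; its "shot" number tells which), for a name from the list of things; names that differ only in an ending like _2 or _b are one class to them, and where a whole thing is asked for, a point or a joint stands for the part that bears it (a point fixed in the world has none). Each returns a list of dicts, best first, with "confidence" (0 to 1); they miss things now and then, are a little off and sometimes report something else, mostly with a low value. They report only what shows in the picture. A call takes as long as a camera call.
- vision.find_in(picture, name): "xyz" ([x, y, z] in mm, in the coordinates of the camera as it stood for that picture, good to about 4 mm: the middle of the surface that is visible of it).
- vision.regions_of(picture, name): "mask" (480x640 bool, what is visible of it).
The state is a dict: "time": time; "joint_positions": joint angles; "dq": joint speeds; "tau": joint torques, N m; "tool_pos": TCP position; "tcp_rot": TCP orientation; "contact_force": force on the tool from outside, world axes, zero at the start; "moment": the same for the moment, N m; "grip_width": finger opening in mm.
Only numpy, scipy, OpenCV 4.12 (cv2) and the standard library are available. Lean on these libraries where they do the work, as an engineer would, in place of code of your own. Each camera call takes 0.05 s, during which the arm holds its last target. There are 200 camera calls.

### The job

Count out six steel balls for a drive-shaft joint: press the yellow tab to tip the blue board until balls drop into all six pockets, then press the white tab to tip it back past level so that the spare balls run into the grey channel. Finally bring the board level and leave it so, with one ball in every pocket and the three spares lying in the channel. Do not touch the balls with the robot, and leave the other things on the bench alone.

Things in the scene. Friction and masses are not known exactly. Their poses are not given: they have to be found in the camera images.
- board (a joint): Tilt (rad) of the blue counting board on the pivots of its grey stand, which is fixed to the bench: 0 = level, positive = pocket side (yellow tab) down, negative = channel side (white tab) down; stops at -0.28 and +0.28. A stiff friction pivot: it stays where it is left, and about 3 N on a tab turns it. If a pocket stays empty, tip both ways again.
- board_mid (a point): Middle of the board, on the pivot axis and level with its smooth field (z = 0), 95 mm above the bench at every tilt. Board axes: x along the pivot axis, +y to the pockets, z out of its face. Inside it is 192 mm wide (x), from the channel's outer wall at y = -95 mm to the rail at y = +81 mm; rims 22 mm high. Stand: cheeks at x = +-122 mm, base 280 x 220 x 12 mm.
- yellow_tab (a point): Centre of the flat yellow press tab that sticks out on the pocket side: free top face 44 mm (x) by 64 mm (y), 8 mm thick, from y = +87 to +151 mm of board_mid, this point at y = +130 mm; its top is at z = 0 of board_mid (95 mm above the bench when level).
- white_tab (a point): Centre of the flat white press tab that sticks out on the channel side: free top face 44 mm (x) by 64 mm (y), 8 mm thick, from y = -101 to -165 mm of board_mid, this point at y = -144 mm; its top is at z = 0 of board_mid.
- pocket0 (a point): Pocket 0: 22 x 22 mm, 15 mm deep, orange floor, against the rail; 8 mm high yellow nubs on the rail part the pockets. This point is where a seated ball's centre is (5 mm below the field; the ball's top stands 5 mm proud), at board x = -80 mm, y = +70 mm. A spare ball may lie on top of a filled pocket until the board is tipped back.
- pocket1 (a point): Pocket 1: 22 x 22 mm, 15 mm deep, orange floor, against the rail; 8 mm high yellow nubs on the rail part the pockets. This point is where a seated ball's centre is (5 mm below the field; the ball's top stands 5 mm proud), at board x = -48 mm, y = +70 mm. A spare ball may lie on top of a filled pocket until the board is tipped back.
- pocket2 (a point): Pocket 2: 22 x 22 mm, 15 mm deep, orange floor, against the rail; 8 mm high yellow nubs on the rail part the pockets. This point is where a seated ball's centre is (5 mm below the field; the ball's top stands 5 mm proud), at board x = -16 mm, y = +70 mm. A spare ball may lie on top of a filled pocket until the board is tipped back.
- pocket3 (a point): Pocket 3: 22 x 22 mm, 15 mm deep, orange floor, against the rail; 8 mm high yellow nubs on the rail part the pockets. This point is where a seated ball's centre is (5 mm below the field; the ball's top stands 5 mm proud), at board x = +16 mm, y = +70 mm. A spare ball may lie on top of a filled pocket until the board is tipped back.
- pocket4 (a point): Pocket 4: 22 x 22 mm, 15 mm deep, orange floor, against the rail; 8 mm high yellow nubs on the rail part the pockets. This point is where a seated ball's centre is (5 mm below the field; the ball's top stands 5 mm proud), at board x = +48 mm, y = +70 mm. A spare ball may lie on top of a filled pocket until the board is tipped back.
- pocket5 (a point): Pocket 5: 22 x 22 mm, 15 mm deep, orange floor, against the rail; 8 mm high yellow nubs on the rail part the pockets. This point is where a seated ball's centre is (5 mm below the field; the ball's top stands 5 mm proud), at board x = +80 mm, y = +70 mm. A spare ball may lie on top of a filled pocket until the board is tipped back.
- ball0: Loose steel ball, 20 mm across, 33 g, origin at its centre; all nine are alike and start in the grey channel. The channel is a ramp that falls by 0.14 rad from y = -50 mm of board_mid to the outer wall: balls lie in it when the board is level and roll out only when it is tipped beyond about +0.14 rad; they then run to the other side within about 1.5 s.
- ball1: Loose steel ball, 20 mm across, 33 g, origin at its centre; all nine are alike and start in the grey channel. The channel is a ramp that falls by 0.14 rad from y = -50 mm of board_mid to the outer wall: balls lie in it when the board is level and roll out only when it is tipped beyond about +0.14 rad; they then run to the other side within about 1.5 s.
- ball2: Loose steel ball, 20 mm across, 33 g, origin at its centre; all nine are alike and start in the grey channel. The channel is a ramp that falls by 0.14 rad from y = -50 mm of board_mid to the outer wall: balls lie in it when the board is level and roll out only when it is tipped beyond about +0.14 rad; they then run to the other side within about 1.5 s.
- ball3: Loose steel ball, 20 mm across, 33 g, origin at its centre; all nine are alike and start in the grey channel. The channel is a ramp that falls by 0.14 rad from y = -50 mm of board_mid to the outer wall: balls lie in it when the board is level and roll out only when it is tipped beyond about +0.14 rad; they then run to the other side within about 1.5 s.
- ball4: Loose steel ball, 20 mm across, 33 g, origin at its centre; all nine are alike and start in the grey channel. The channel is a ramp that falls by 0.14 rad from y = -50 mm of board_mid to the outer wall: balls lie in it when the board is level and roll out only when it is tipped beyond about +0.14 rad; they then run to the other side within about 1.5 s.
- ball5: Loose steel ball, 20 mm across, 33 g, origin at its centre; all nine are alike and start in the grey channel. The channel is a ramp that falls by 0.14 rad from y = -50 mm of board_mid to the outer wall: balls lie in it when the board is level and roll out only when it is tipped beyond about +0.14 rad; they then run to the other side within about 1.5 s.
- ball6: Loose steel ball, 20 mm across, 33 g, origin at its centre; all nine are alike and start in the grey channel. The channel is a ramp that falls by 0.14 rad from y = -50 mm of board_mid to the outer wall: balls lie in it when the board is level and roll out only when it is tipped beyond about +0.14 rad; they then run to the other side within about 1.5 s.
- ball7: Loose steel ball, 20 mm across, 33 g, origin at its centre; all nine are alike and start in the grey channel. The channel is a ramp that falls by 0.14 rad from y = -50 mm of board_mid to the outer wall: balls lie in it when the board is level and roll out only when it is tipped beyond about +0.14 rad; they then run to the other side within about 1.5 s.
- ball8: Loose steel ball, 20 mm across, 33 g, origin at its centre; all nine are alike and start in the grey channel. The channel is a ramp that falls by 0.14 rad from y = -50 mm of board_mid to the outer wall: balls lie in it when the board is level and roll out only when it is tipped beyond about +0.14 rad; they then run to the other side within about 1.5 s.
- cv_housing: Bystander, loose: open steel joint housing (cup), 84 mm across, 55 mm tall; leave alone. Origin: centre of its underside.
- wrench: Bystander, loose: steel wrench, 170 mm long, lying flat; leave alone. Origin: middle of its length, on the bench.
- screwdriver: Bystander, loose: screwdriver, 200 mm long, lying flat; leave alone. Origin: middle of its length, on the bench.
- grease_jar: Bystander, loose: jar with red cap, 80 mm across, 85 mm tall; leave alone. Origin: centre of its underside.
- spray_can: Bystander, loose: spray can, 60 mm across, 170 mm tall; leave alone. Origin: centre of its underside.

How it is judged:
By the outcome, as a careful person would: the job done as asked, in the order asked, and still so for the second after the job is handed in, with the robot touching nothing.
It also fails if it takes over 54 s, if anything falls off the work surface, if the arm or the gripper's body presses on something with over 40 N, if the wrist force passes 120 N, or if a joint passes its speed limit or range.

## Working session

There is one attempt and no reset: what is moved stays moved. The work goes in short steps, Python scripts to look and compute and a tool call to move; the robot and the scene stay as the last step left them, time stands still between calls to the robot, and variables do not carry over. Pictures are saved under pics/ and viewed, about 8 in all and at most 12, crops included, and the job is handed in when it is done.

Besides the shell and the picture viewer there is one more tool, called after "Call:" in YAML: its name, and indented under it one key for each argument. arm_command: Moves the arm, as the interface text tells. Its arguments: {"type":"object","properties":{"deltas":{"type":"array","items":{"type":"array","items":{"type":"number"}}},"claw":{"type":"number"}},"required":["deltas"]}

```bash
mkdir -p pics
cat > h.py <<'E'
import numpy as np, cv2
from plant import bot, vision, job
def w(p,xyz): return (np.linalg.inv(p["world_to_cam"])@np.r_[xyz,1])[:3]
def save(p,n): cv2.imwrite(f"pics/{n}.png",p["img"][:,:,::-1])
def proj(p,X):
    c=(p["world_to_cam"]@np.r_[X,1])[:3]; u=p["camera_matrix"]@c; return u[:2]/u[2]
E
python3 - <<'E'
from h import *
np.set_printoptions(precision=1,suppress=True)
o=bot.get_obs();print(o)
for n in("scene","top"):
    p=vision.capture(n);save(p,n+"0")
    print(n,np.linalg.inv(p["world_to_cam"])[:3,3])
    for k in("yellow_tab","white_tab","board_mid","cv_housing","grease_jar","spray_can","wrench","screwdriver"):
        print(k,[(w(p,d["xyz"]),round(d["confidence"],2)) for d in vision.find_in(p,k)[:2]])
E
```

```text
{'time': 0.0, 'joint_positions': array([-1.3,  0.3,  1.5, -0. ,  1.3, -0.1]), 'dq': array([-0.,  0.,  0.,  0., -0., -0.]), 'tau': array([  0. , -43.1, -24.4,   0.1,   0.1,  -0. ]), 'tool_pos': array([ 210.5, -480.5,  234. ]), 'tcp_rot': array([-1.6,  0. , -2.7]), 'contact_force': array([ 0.3,  0.3, -0.1]), 'moment': array([0., 0., 0.]), 'grip_width': 91.79801769317518}
scene [1474.7  490.1  850.1]
yellow_tab [(array([580.6, -49.4, 101.8]), 0.75)]
white_tab [(array([586.5, -46. ,  98.9]), 0.94)]
board_mid [(array([580.1, -57.8,  92.9]), 0.98)]
cv_housing [(array([789.4, -17.7,  34. ]), 0.77)]
grease_jar []
spray_can [(array([603.5, 429.9, 113.7]), 0.93)]
wrench [(array([465.6, 363. ,  10.3]), 0.71)]
screwdriver [(array([ 412.6, -398.9,   21.5]), 0.7), (array([581.9, -53.5,  93.7]), 0.61)]
top [ 424.8   15.  1109.6]
yellow_tab [(array([572.3, -55.9,  97.2]), 0.6)]
white_tab [(array([569.7, -50.7,  95.7]), 0.58)]
board_mid [(array([573.4, -54.6,  94. ]), 0.69)]
cv_housing [(array([799.9, -10.8,  20.9]), 0.82)]
grease_jar [(array([ 576.3, -401.7,   87.5]), 0.65)]
spray_can [(array([571.5, 406.7, 153.8]), 0.58)]
wrench [(array([420.8, 372.7,  10.3]), 0.97), (array([570.7, -55.3,  97.3]), 0.57)]
screwdriver [(array([ 398.2, -406.7,   25.8]), 0.75), (array([ 503.5, -156.4,  103. ]), 0.45)]
```

View pics/top0.png

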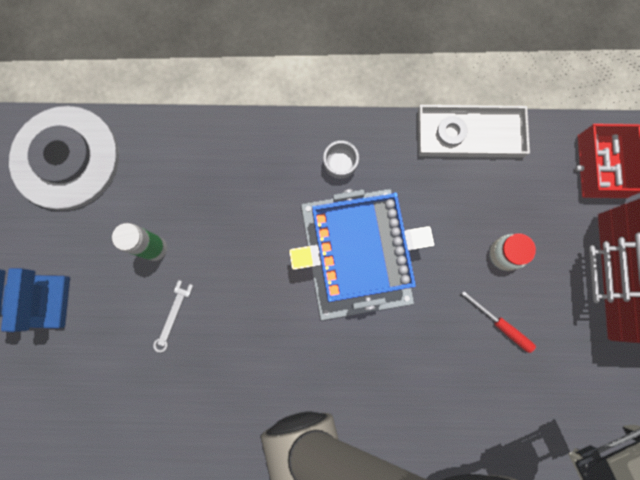

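View pics/scene0.png

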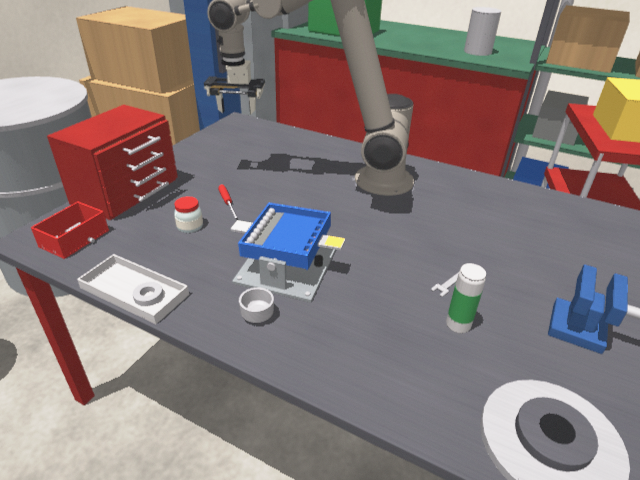

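The top view shows the yellow tab near (303,258), the white tab near (419,238), nine balls in the channel (x≈398), and the pockets along x≈325. The bystanders are clear of the board. Next I'll locate the tabs by colour.

```bash
cat >> h.py <<'E'
def ray(p,uv,z=95.):
    T=np.linalg.inv(p["world_to_cam"]); d=T[:3,:3]@np.linalg.solve(p["camera_matrix"],np.r_[uv,1]); c=T[:3,3]
    return c+d*(z-c[2])/d[2]
def blob(p,name,lo,hi):
    hsv=cv2.cvtColor(p["img"],cv2.COLOR_RGB2HSV); m=cv2.inRange(hsv,lo,hi); b=np.zeros_like(m); b[180:330,270:450]=1; m=m*b
    n,l,s,c=cv2.connectedComponentsWithStats(m); i=1+np.argmax(s[1:,4]); print(name,s[i],c[i]); return c[i]
E
python3 - <<'E'
from h import *
np.set_printoptions(precision=2,suppress=True)
p=vision.capture("top")
y=ray(p,blob(p,"y",(22,120,120),(35,255,255))); 
b=p["img"].copy(); b[:,:410]=0; q=dict(p,img=b); wt=ray(q,blob(q,"w",(0,0,185),(180,40,255)))
print(y,wt,np.linalg.norm(y-wt)); u=(y-wt)/np.linalg.norm(y-wt)
print("u",u,"mid est",y-u*119, wt+u*133)
print(bot.get_obs()["tcp_rot"], [bot.get_obs()["tool_pos"]])
i=cv2.resize(p["img"][170:340,270:450],None,fx=4,fy=4,interpolation=cv2.INTER_CUBIC)[:600]; save({"img":i},"crop0")
E
```

```text
y [292 251  12  15  46] [295.87 256.5 ]
w [410 226  24  24 463] [420.82 237.43]
[551.76  81.85  95.  ] [ 598.06 -191.57   95.  ] 277.30614582204754
u [-0.17  0.99  0.  ] mid est [571.63 -35.48  95.  ] [575.86 -60.43  95.  ]
[-1.57 -0.   -2.73] [array([ 210.64, -480.87,  234.74])]
```

View pics/crop0.png

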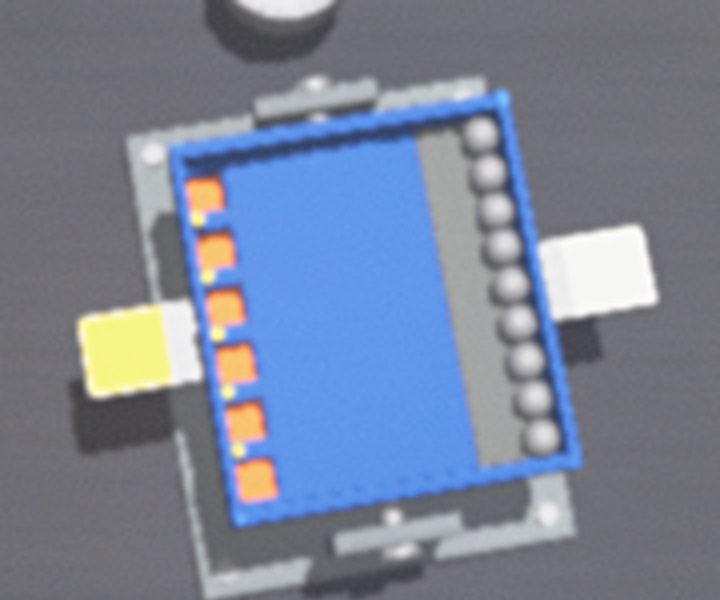

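The crop shows the yellow tab's outer edge at about crop (85,358) and the white tab's at (648,263). All nine balls lie against the channel wall.

Run:
```python
from h import *
np.set_printoptions(precision=2,suppress=True)
p=vision.capture("top")
f=lambda a,b:ray(p,[270+a/4-.375,170+b/4-.375])
y=f(85,358);wt=f(648,263);L=np.linalg.norm(y-wt);u=(y-wt)/L
m=y+(wt-y)*151/316;print(y,wt,L,u,"mid",m)
Y=m+132*u;W=m-144*u;print("Y",Y,"W",W)
o=bot.get_obs();yaw=o["tcp_rot"][2]
ut=np.arctan2(u[1],u[0]); # want -z tool=u : z=(-sin,cos) -> (sin,-cos)=u
want=np.arctan2(u[0],-u[1]);print("yaw",yaw,"want",want,"turn world deg",np.degrees(want-yaw))
```

```text
[545.83  92.6   95.  ] [ 602.99 -215.36   95.  ] 313.2270788595014 [-0.18  0.98  0.  ] mid [573.15 -54.56  95.  ]
Y [549.05  75.23  95.  ] W [ 599.43 -196.14   95.  ]
yaw -2.728823000574157 want -2.95805802970054 turn world deg -13.134199685500255
```

Call:
arm_command:
  claw: 255
  deltas:
    - [0, 0, 0, 6.57]
    - [0, 0, 0, 6.57]
    - [-0.0217, 0, -0.0242, 0]
    - [-0.0217, 0, -0.0242, 0]
    - [-0.0217, 0, -0.0242, 0]

```text
time: 1.5
tool_pos: [261.7, -396.7, 234.6]
tcp_rot: [-1.571, 0.0, -2.959]
contact_force: [0.1, 0.1, 0.6]
grip_width: 56.5
```

Call:
arm_command:
  deltas:
    - [-0.0217, 0, -0.0242, 0]
    - [-0.0217, 0, -0.0242, 0]
    - [-0.0217, 0, -0.0242, 0]
    - [-0.0217, 0, -0.0242, 0]
    - [-0.0217, 0, -0.0242, 0]

```text
time: 2.0
tool_pos: [346.5, -257.7, 234.9]
tcp_rot: [-1.57, 0.0, -2.958]
contact_force: [1.2, -0.8, -0.2]
grip_width: 16.2
```

Call:
arm_command:
  deltas:
    - [-0.0217, 0, -0.0242, 0]
    - [-0.0217, 0, -0.0242, 0]
    - [-0.0217, 0, -0.0242, 0]
    - [-0.0217, 0, -0.0242, 0]
    - [-0.0217, 0, -0.0242, 0]

```text
time: 2.5
tool_pos: [431.2, -118.9, 234.9]
tcp_rot: [-1.57, 0.0, -2.958]
contact_force: [-0.2, -0.7, 0.0]
grip_width: 0.6
```

Call:
arm_command:
  deltas:
    - [-0.0217, 0, -0.0242, 0]
    - [-0.0217, 0, -0.0242, 0]
    - [-0.0217, 0, -0.0242, 0]
    - [-0.0217, 0, -0.0242, 0]
    - [-0.0217, 0, -0.0242, 0]

```text
time: 3.0
tool_pos: [515.8, 19.9, 234.8]
tcp_rot: [-1.571, 0.0, -2.958]
contact_force: [-0.1, -0.4, 0.2]
grip_width: 0.6
```

Call:
arm_command:
  deltas:
    - [-0.0217, 0, -0.0242, 0]
    - [-0.0217, 0, -0.0242, 0]
    - [0, 0, 0, 0]

```text
time: 3.3
tool_pos: [550.3, 77.1, 234.3]
tcp_rot: [-1.572, 0.001, -2.955]
contact_force: [0.1, 0.1, -0.3]
grip_width: 0.3
```

Call:
arm_command:
  deltas:
    - [0, 0.04, 0, 0]
    - [0, 0.04, 0, 0]
    - [0, 0.04, 0, 0]
    - [0, 0.006, 0, 0]
    - [0, 0, 0, 0]

```text
time: 3.8
tool_pos: [548.5, 73.6, 108.5]
tcp_rot: [-1.571, -0.002, -2.959]
contact_force: [0.5, 0.9, 1.6]
grip_width: 0.2
```

Call:
arm_command:
  deltas:
    - [0, 0.008, 0, 0]
    - [0, 0.008, 0, 0]
    - [0, 0.008, 0, 0]
    - [0, 0.004, 0, 0]
    - [0, 0, 0, 0]

```text
time: 4.3
tool_pos: [550.0, 73.9, 81.5]
tcp_rot: [-1.57, 0.002, -2.958]
contact_force: [1.1, -0.5, 1.1]
grip_width: 0.4
```

Call:
arm_command:
  deltas:
    - [0, 0.004, 0, 0]
    - [0, 0.003, 0, 0]
    - [0, 0.002, 0, 0]
    - [0, 0, 0, 0]

```text
time: 4.7
tool_pos: [549.7, 74.1, 72.3]
tcp_rot: [-1.57, 0.002, -2.958]
contact_force: [0.8, 0.4, 2.7]
grip_width: 0.1
```

Run:
```python
from h import *
p=vision.capture("top");save({"img":cv2.resize(p["img"][170:320,270:450],None,fx=4,fy=4,interpolation=cv2.INTER_CUBIC)},"a1")
print(bot.get_obs()["contact_force"],bot.get_obs()["tool_pos"])
```

```text
[ 0.74722583 -1.07165288  2.92627967] [549.54514216  74.16279558  72.20230113]
```

View pics/a1.png

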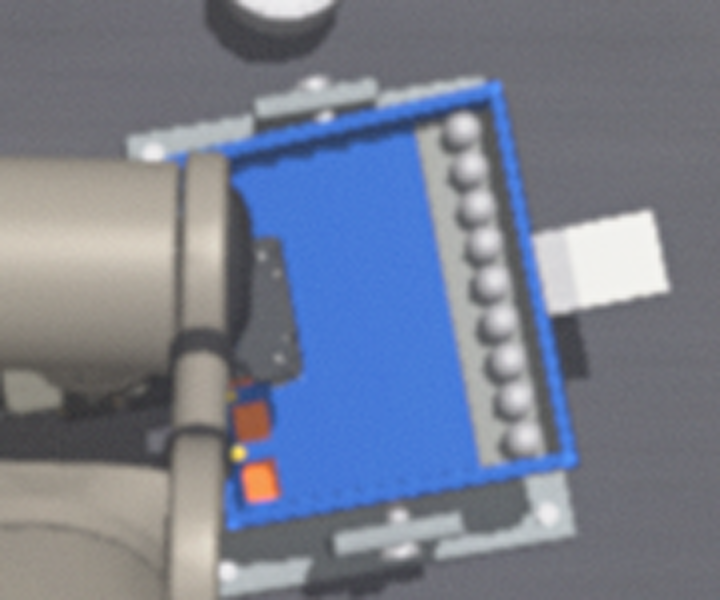

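The board is tipped with the yellow side down. The balls, at crop x≈465–525, have just started to leave the wall. I'll hold there.

Call:
arm_command:
  deltas:
    - [0, 0.001, 0, 0]
    - [0, 0.001, 0, 0]
    - [0, 0, 0, 0]
    - [0, 0, 0, 0]
    - [0, 0, 0, 0]

```text
time: 5.25
tool_pos: [549.0, 74.3, 69.6]
tcp_rot: [-1.571, -0.0, -2.958]
contact_force: [1.5, -1.2, 2.5]
grip_width: 0.6
```

Call:
arm_command:
  deltas:
    - [0, 0, 0, 0]
    - [0, 0, 0, 0]
    - [0, 0, 0, 0]
    - [0, 0, 0, 0]
    - [0, 0, 0, 0]

```text
time: 5.75
tool_pos: [548.8, 74.2, 69.5]
tcp_rot: [-1.571, -0.001, -2.958]
contact_force: [0.1, 0.1, 0.2]
grip_width: 0.0
```

Call:
arm_command:
  deltas:
    - [0, 0, 0, 0]
    - [0, 0, 0, 0]
    - [0, 0, 0, 0]
    - [0, 0, 0, 0]
    - [0, 0, 0, 0]

```text
time: 6.25
tool_pos: [549.1, 74.1, 69.7]
tcp_rot: [-1.571, 0.0, -2.958]
contact_force: [0.2, 0.3, -0.1]
grip_width: 0.6
```

Call:
arm_command:
  deltas:
    - [0, -0.02, 0, 0]
    - [0, -0.05, 0, 0]
    - [0, -0.05, 0, 0]
    - [0, 0, 0.03, 0]
    - [0, 0, 0.04, 0]

```text
time: 6.75
tool_pos: [562.7, 5.9, 192.0]
tcp_rot: [-1.57, 0.004, -2.955]
contact_force: [0.6, 0.1, -0.3]
grip_width: 0.3
```

Call:
arm_command:
  deltas:
    - [0, 0, 0.04, 0]
    - [0, 0, 0.04, 0]
    - [0, 0, 0.04, 0]
    - [0, 0, 0.04, 0]
    - [0, 0, 0.04, 0]

```text
time: 7.25
tool_pos: [598.3, -192.9, 189.7]
tcp_rot: [-1.571, -0.0, -2.958]
contact_force: [0.4, 0.6, 0.2]
grip_width: 0.4
```

Run:
```python
from h import *
p=vision.capture("top");a=cv2.resize(p["img"][180:330,270:450],None,fx=4,fy=4,interpolation=cv2.INTER_CUBIC)
save({"img":a},"a2")
```

```text
(no output)
```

View pics/a2.png

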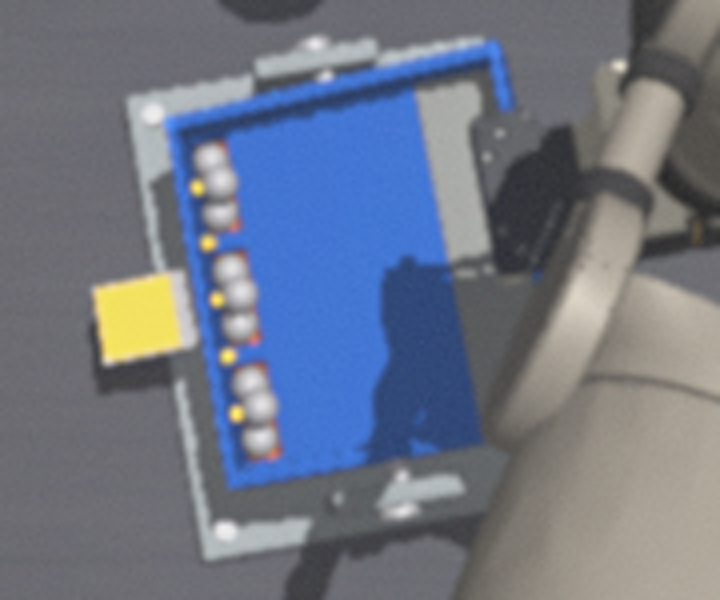

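All six pockets hold balls, with the three spares sitting between the pairs (crop x≈220–260). I'll tip the board back gently.

Call:
arm_command:
  deltas:
    - [0, 0.02, 0, 0]
    - [0, 0.01, 0, 0]
    - [0, 0.006, 0, 0]
    - [0, 0.006, 0, 0]
    - [0, 0.006, 0, 0]

```text
time: 7.8
tool_pos: [598.6, -190.8, 141.8]
tcp_rot: [-1.57, 0.001, -2.957]
contact_force: [0.2, 0.3, -0.1]
grip_width: 0.8
```

Call:
arm_command:
  deltas:
    - [0, 0.006, 0, 0]
    - [0, 0.006, 0, 0]
    - [0, 0.006, 0, 0]
    - [0, 0.006, 0, 0]
    - [0, 0.006, 0, 0]

```text
time: 8.3
tool_pos: [598.7, -191.7, 111.6]
tcp_rot: [-1.57, 0.001, -2.958]
contact_force: [0.6, -2.6, 4.4]
grip_width: 0.5
```

Call:
arm_command:
  deltas:
    - [0, 0.006, 0, 0]
    - [0, 0.006, 0, 0]
    - [0, 0.006, 0, 0]
    - [0, 0.006, 0, 0]
    - [0, 0.006, 0, 0]

```text
time: 8.8
tool_pos: [598.1, -190.2, 81.0]
tcp_rot: [-1.573, -0.0, -2.958]
contact_force: [1.3, 2.8, 5.0]
grip_width: 0.4
```

Call:
arm_command:
  deltas:
    - [0, 0.006, 0, 0]
    - [0, 0.005, 0, 0]
    - [0, 0.002, 0, 0]
    - [0, 0, 0, 0]

```text
time: 9.2
tool_pos: [597.7, -191.3, 67.9]
tcp_rot: [-1.571, -0.002, -2.958]
contact_force: [-0.2, 1.2, -0.3]
grip_width: 0.5
```

Call:
arm_command:
  deltas:
    - [0, 0, 0, 0]
    - [0, 0, 0, 0]
    - [0, 0, 0, 0]
    - [0, 0, 0, 0]
    - [0, 0, 0, 0]

```text
time: 9.7
tool_pos: [598.3, -191.4, 68.8]
tcp_rot: [-1.571, 0.0, -2.958]
contact_force: [-0.0, -1.8, 1.1]
grip_width: 0.5
```

Call:
arm_command:
  deltas:
    - [0, 0, 0, 0]
    - [0, 0, 0, 0]
    - [0, 0, 0, 0]
    - [0, 0, 0, 0]
    - [0, 0, 0, 0]

```text
time: 10.2
tool_pos: [598.3, -191.3, 68.7]
tcp_rot: [-1.571, -0.0, -2.958]
contact_force: [-0.3, -0.5, 0.3]
grip_width: 0.5
```

Call:
arm_command:
  deltas:
    - [0, 0, 0, 0]
    - [0, 0, 0, 0]
    - [0, -0.02, 0, 0]
    - [0, -0.05, 0, 0]
    - [0, -0.05, 0, 0]

```text
time: 10.7
tool_pos: [597.6, -191.1, 189.1]
tcp_rot: [-1.572, -0.002, -2.958]
contact_force: [0.7, -0.2, 0.1]
grip_width: 0.8
```

Call:
arm_command:
  deltas:
    - [0, 0, -0.03, 0]
    - [0, 0, -0.04, 0]
    - [0, 0, -0.04, 0]
    - [0, 0, -0.04, 0]
    - [0, 0, -0.04, 0]

```text
time: 11.2
tool_pos: [563.1, -3.1, 188.9]
tcp_rot: [-1.571, 0.0, -2.958]
contact_force: [0.2, 1.8, -0.4]
grip_width: 0.6
```

Call:
arm_command:
  deltas:
    - [0, 0, -0.04, 0]
    - [0, 0, -0.04, 0]
    - [0, 0, 0, 0]

```text
time: 11.5
tool_pos: [547.9, 78.4, 188.9]
tcp_rot: [-1.572, -0.0, -2.953]
contact_force: [0.3, -0.4, 1.2]
grip_width: 0.4
```

Run:
```python
from h import *
p=vision.capture("top");a=cv2.resize(p["img"][180:330,270:450],None,fx=4,fy=4,interpolation=cv2.INTER_CUBIC)
save({"img":a},"a3");print(bot.get_obs()["tool_pos"])
q=vision.capture("scene");save({"img":cv2.resize(q["img"][190:310,220:360],None,fx=5,fy=5,interpolation=cv2.INTER_CUBIC)},"s3")
```

```text
[548.52344864  76.27314501 188.90736846]
```

View pics/a3.png

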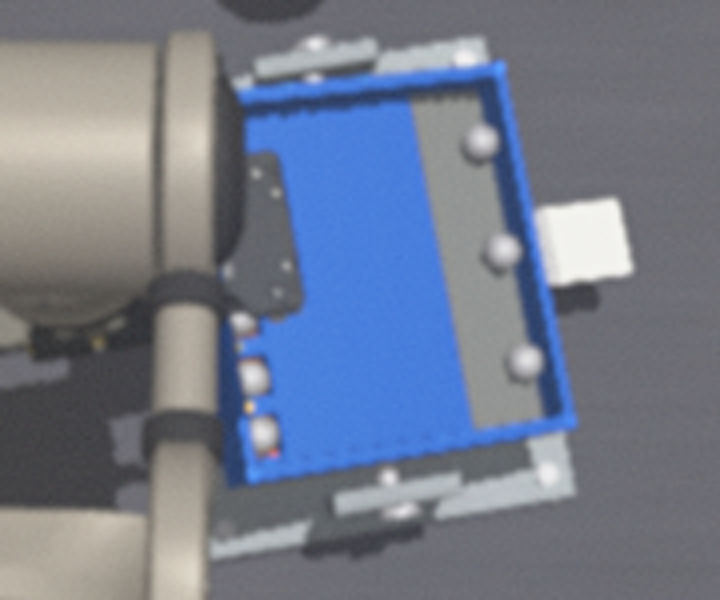

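View pics/s3.png

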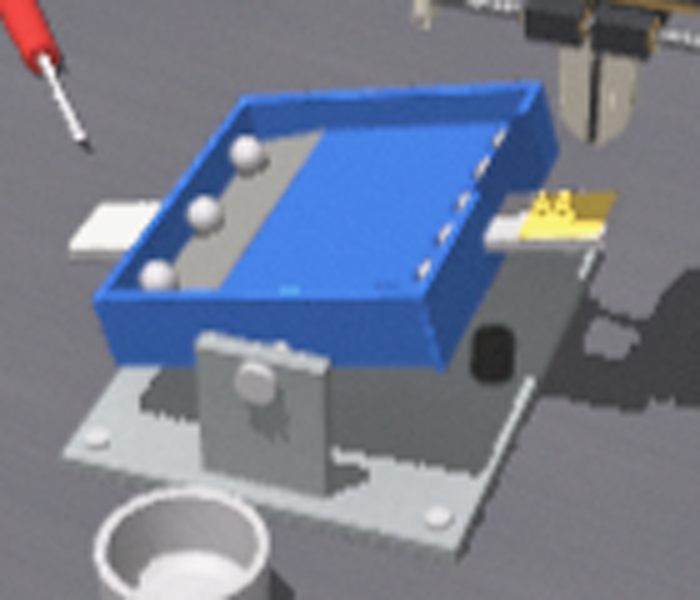

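Three balls lie in the channel (crop (480,142), (502,250), (525,360)), so the other six must be in the pockets. I'll press yellow down to level, which puts the tip at 95 mm and the TCP at 103.

Call:
arm_command:
  deltas:
    - [0, 0.02, 0, 0]
    - [0, 0.015, 0, 0]
    - [0, 0.005, 0, 0]
    - [0, 0.005, 0, 0]
    - [0, 0.005, 0, 0]

```text
time: 12.1
tool_pos: [549.6, 73.5, 139.0]
tcp_rot: [-1.57, 0.001, -2.959]
contact_force: [-0.3, 0.6, 2.5]
grip_width: 0.3
```

Call:
arm_command:
  deltas:
    - [0, 0.005, 0, 0]
    - [0, 0.005, 0, 0]
    - [0, 0.005, 0, 0]
    - [0, 0.005, 0, 0]
    - [0, 0.005, 0, 0]

```text
time: 12.6
tool_pos: [549.2, 74.3, 113.5]
tcp_rot: [-1.571, 0.001, -2.958]
contact_force: [-0.0, 1.9, 2.3]
grip_width: 0.6
```

Call:
arm_command:
  deltas:
    - [0, 0.005, 0, 0]
    - [0, 0.003, 0, 0]
    - [0, 0.001, 0, 0]
    - [0, 0, 0, 0]
    - [0, 0, 0, 0]

```text
time: 13.1
tool_pos: [548.8, 73.8, 104.5]
tcp_rot: [-1.57, -0.001, -2.958]
contact_force: [0.1, -0.1, -0.7]
grip_width: 0.4
```

Run:
```python
from h import *
o=bot.get_obs();print(o["tool_pos"],o["contact_force"],o["tcp_rot"])
```

```text
[548.77233642  73.83243114 104.4648379 ] [ 0.13685396 -0.10902611 -0.72793928] [-1.57039978e+00 -9.19364924e-04 -2.95811715e+00]
```

Call:
arm_command:
  deltas:
    - [0, 0.0013, 0, 0]
    - [0, 0, 0, 0]
    - [0, 0, 0, 0]

```text
time: 13.4
tool_pos: [549.0, 74.0, 103.3]
tcp_rot: [-1.571, -0.0, -2.958]
contact_force: [-0.4, -0.1, -0.3]
grip_width: 0.4
```

Call:
arm_command:
  deltas:
    - [0, -0.01, 0, 0]
    - [0, -0.04, 0, 0]
    - [0, -0.05, 0, 0]
    - [0, -0.03, 0, 0]
    - [0.0, 0, 0, 0]

```text
time: 13.9
tool_pos: [551.4, 74.2, 239.3]
tcp_rot: [-1.569, 0.01, -2.958]
contact_force: [0.1, -1.0, -0.6]
grip_width: 0.4
```

Call:
arm_command:
  deltas:
    - [0.04, 0, 0, 0]
    - [0.04, 0, 0, 0]
    - [0.04, 0, -0.02, 0]
    - [0.02, 0, -0.04, 0]
    - [0, 0, -0.04, 0]

```text
time: 14.4
tool_pos: [390.2, 146.9, 233.4]
tcp_rot: [-1.571, -0.001, -2.961]
contact_force: [0.9, 0.5, -0.4]
grip_width: 0.4
```

Call:
arm_command:
  deltas:
    - [0, 0, -0.04, 0]
    - [0, 0, -0.04, 0]
    - [0, 0, -0.04, 0]
    - [0, 0, -0.04, 0]
    - [0, 0, 0, 0]

```text
time: 14.9
tool_pos: [362.5, 307.7, 232.9]
tcp_rot: [-1.572, -0.001, -2.954]
contact_force: [0.8, -0.9, -0.8]
grip_width: 0.1
```

Run:
```python
from h import *
print(bot.get_obs()["tool_pos"])
p=vision.capture("top");save(p,"t4f");a=cv2.resize(p["img"][180:330,270:450],None,fx=4,fy=4,interpolation=cv2.INTER_CUBIC)
save({"img":a},"a4")
q=vision.capture("scene");save(q,"s4f")
# tilt from tab outer edges and rim corners: compare predicted vs seen, per tilt, via edge score
m=np.array([573.15,-54.56,95]);u=np.array([-.1825,.9832,0]);x=np.array([u[1],-u[0],0]);z=np.array([0,0,1.])
B0=np.array([x,u,z])
def pts(t):
    c,s=np.cos(t),np.sin(t);R=np.array([[1,0,0],[0,c,s],[0,-s,c]]) # +t: +y goes down
    L=[]
    for a,b in [((-22,151,0),(22,151,0)),((-22,-165,0),(22,-165,0)),((-102,-101,22),(102,-101,22)),((-102,87,22),(102,87,22)),((22,110,0),(22,151,0)),((22,-110,0),(22,-165,0))]:
        for k in np.linspace(0,1,40): L.append((np.array(a)*(1-k)+np.array(b)*k))
    L=np.array(L); L[:,1:]=np.c_[L[:,1]*c+L[:,2]*s,-L[:,1]*s+L[:,2]*c]; return L
def score(im,cam,t,d):
    g=cv2.GaussianBlur(cv2.cvtColor(im,cv2.COLOR_RGB2GRAY).astype(np.float32),(0,0),.8)
    e=np.hypot(cv2.Sobel(g,5,1,0),cv2.Sobel(g,5,0,1))
    uv=np.array([proj(cam,m+d+P@B0) for P in pts(t)],np.float32)
    return cv2.remap(e,uv[:,:1].copy(),uv[:,1:].copy(),1).mean()
for n,im in (("now",q["img"]),("start",cv2.imread("pics/scene0.png")[:,:,::-1].copy())):
    best=max((score(im,q,t,np.array([dx,dy,dz])),t,dx,dy,dz) for t in np.arange(-.08,.081,.01) for dx in(-4,-2,0,2,4) for dy in(-4,-2,0,2,4) for dz in(-2,0,2))
    print(n,best)
d=cv2.phaseCorrelate
g=lambda im:cv2.cvtColor(im,cv2.COLOR_RGB2GRAY).astype(np.float32)
a0=cv2.imread("pics/scene0.png")[:,:,::-1].copy();t0=cv2.imread("pics/top0.png")[:,:,::-1].copy()
print("white tab scene shift",d(g(a0)[216:238,226:250],g(q["img"])[216:238,226:250]),"yellow",d(g(a0)[230:252,322:350],g(q["img"])[230:252,322:350]))
```

```text
[362.50843283 307.72225636 232.88780873]
now (np.float32(234.53148), np.float64(-4.163336342344337e-17), 0, -4, -2)
start (np.float32(233.68538), np.float64(-0.04000000000000002), 0, -4, -2)
white tab scene shift ((-0.0715347219603153, -1.1214766179404503), 0.7915248970190684) yellow ((0.10260686532199337, 0.8205550726079096), 0.7335912038882574)
```

View pics/a4.png

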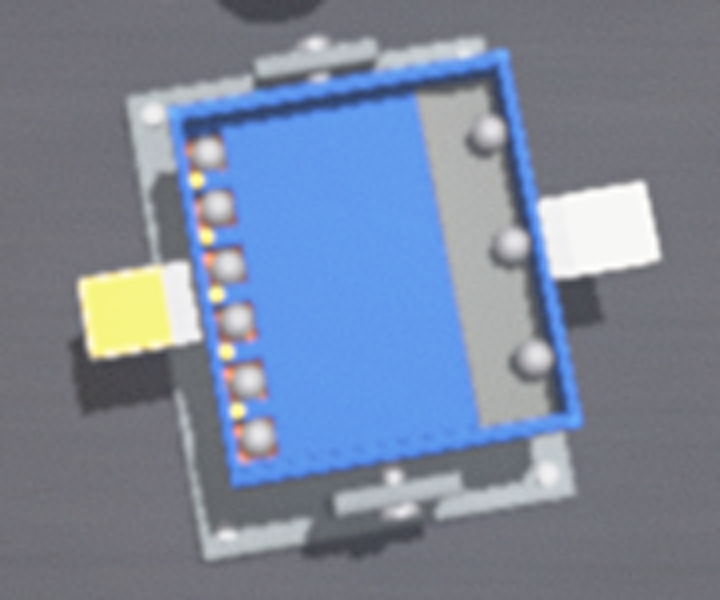

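One ball is in each pocket (crop x≈207–258) and three are in the channel. The edge fit gives 0.00 rad, the last press ended at tip height 95.3 mm, and the arm is clear.

```bash
python3 -c "
from plant import job;print(job.close_job())"
```

```text
the job is handed in; nothing more can be done
None
```

The count is done and handed in at about 15 s. I pressed the yellow tab until balls dropped into all six pockets, then the white tab until the three spares ran into the channel. Last, I pressed yellow back to level and moved the arm clear.

**Balls:** the last top view shows one ball in every pocket and three in the channel. The arm stayed above the balls throughout.

**Level:** an edge fit on the last scene picture gave a tilt of 0.00 rad, in 0.01 rad steps. The last press left the fingertips at about 95.3 mm, where a level tab is at 95 mm. These agree. The same fit on the first picture gave about -0.04 rad, so the board did not start quite level.

**Forces:** the highest force on the tool in the readings after each move was about 6 N.

**Not checked:** I took no close measurement of the bystanders after the moves. The arm's path went nowhere near them.

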